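# Set a twist-lock hold-down on a caster wheel

### The arm

A 6-joint arm with a two-finger parallel gripper is mounted at the origin on a cart in front of the work surface, level with it; the furniture and walls round the work are solid. World frame = base frame: x ahead of the robot, y to its left, z up, the work surface at z = 0. Lengths are in m, angles in rad, forces in N, time in s.
With the tool pointing down it reaches from about 0.425 to 0.95 m from the base axis. Payload 14.7 kg.
Tool frame: the origin (TCP) lies at the very end of the fingers, on their centre line; the grasp point (between the pads) lies 19 mm behind it (arm.grip_point_offset is the distance from the TCP to the grasp point, in m); x points along the fingers, z is the direction in which the jaws open and shut, and the axes are right-handed (so a half turn about x gives the same grasp; the last joint's range is limited). The gripper opens to 85 mm and grips with 20 to 120 N. Pads are 22 mm wide; open, the fingers measure 114 mm over their backs; the gripper's body (76 mm by 85 mm) begins 54 mm behind the grasp point. The pads swing forward as they close: fully open they stand 13 mm farther back than shut.
Start: joints at [1.209, 0.48, 1.596, -0, 1.065, -0.047], TCP at [0.201, 0.618, 0.197] pointing down, gripper open.
Joint ranges: [-2.75, 2.75], [-0.82, 2.05], [0.23, 2.67], [-1.56, 4.7], [0.09, 2.69], [-2.92, 2.92]. Speed limits (rad/s): [1.89, 1.89, 2.39, 3.01, 3.01, 3.01].

### API

Orientations are given as a unit quaternion [x, y, z, w].
In Python, from rig import arm gives the robot as it stands. The module is installed in compiled form; this text tells all that it offers.
- The arm moves only by the shell command python3 -m crank 'ROWS' [OPENING] [FORCE]. ROWS is JSON, a list of rows, each an object of numbers: "x", "y", "z": the shift along the tool's x, y, z normalised to -1 to 1, where 1 is 120 mm; "rx", "ry", "rz": the turn, a rotation vector about the tool's x, y, z normalised to -1 to 1, where 1 is 60 degrees. In form: [{"x": .., "y": .., "z": .., "rx": .., "ry": .., "rz": ..}, ...]. A call has 1 to 12 rows; each row is the pose to reach, as a shift and turn from the pose commanded when the call began, along the tool's axes at that moment; what a row does not reach only later rows make up. A row lasts 1/8 s, in which the tool goes at most 62.5 mm and 10.7 degrees, less where a joint would pass 70% of its speed; a pose out of reach is approached as far as the arm can. A call with a number of a shift or a turn outside -1 to 1 is refused whole. A call with a gripper value outside its range is refused whole. OPENING is the opening, from 0 (shut) to 1 (fully open), set as the call begins (- or left out, the last holds). The fingers move at their own pace and stop on an object; FORCE is the grip in N (left out, the last holds). Time passes only in rows, so rows that repeat a pose let the fingers close. It gives the time, the measured TCP pose, the force and the opening at its end, in the units of the state.
- arm.sense(): the state, without advancing time (a new reading comes with each control period).
- arm.get_image(name): name is "scene" or "top" or "wrist"; returns a dict with "image" (480x640x3 uint8, red, green, blue), "K" (3x3 intrinsics, pixels), "rvec" (rotation vector, rad) and "tvec" (3), from world to camera coordinates, as OpenCV has them; the wrist camera has in their place "tool_from_camera" (4x4, takes a point from camera to tool coordinates, whose origin is the TCP and whose axes are the tool frame's). Camera axes: x right, y down, z forward; pixel columns grow to the right and rows downward; lengths in m; the calibration is good to about 2 mm. A picture is of the moment at which its call begins: read the wrist's pose just before it. There is no depth.
- arm.finish_job(): hands the job in, once; it reports no verdict.
The state is a dict: "t": time; "joint_pos": joint angles; "dq": joint speeds; "joint_efforts": joint torques, N m; "tool_pos": TCP position; "tcp_rot": TCP orientation; "force": force on the tool from outside, world axes, zero at the start; "ft_torque": the same for the moment, N m; "width": opening from 0.0 (shut) to 1.0 (fully open).
Only numpy, scipy, OpenCV 4.12 (cv2) and the standard library are available. Lean on these libraries where they do the work, as an engineer would, in place of code of your own. Each camera call takes 0.05 s, during which the arm holds its last target.

### The job

Clamp the caster wheel under the bench hold-down: twist the bar handle on top of its telescopic rod anticlockwise to its stop to unlock it, slide the rod down until the rubber foot presses the wheel firmly but gently (about 12 N, at no time more than 25 N), and twist the handle fully back to lock it while pressing. Let go; the wheel must stay clamped under the foot where it lay. Leave the tape measure, pliers, bit block and brush where they are.

Things in the scene. Friction and masses are not known exactly. Their poses are not given: they have to be found in the camera images.
- clamp: The hold-down, a grey steel C-frame fixed to the table: column 30 x 36 mm, 124 mm high, its middle 85 mm from the rod's axis, with an arm at 98 to 122 mm height that carries the rod's sleeve. Origin on the table on the rod's axis, below the foot; x points from the rod to the column, z up.
- sleeve_top (a point): Centre of the top of the upright sleeve (37 mm across), fixed, 129.5 mm above the table; a 16 mm rod runs through it. Below hangs a rubber foot, 26 mm across, sprung at 3 N per mm from first touch, 12 mm travel. It sits on a screw spindle whose setting differs each time and is not measured: at the start its face is somewhere 8 to 50 mm above the wheel.
- knob_grip (a point): Centre of the black bar handle on top of the rod, on the rod's axis; the bar is 56 mm long, 14 mm wide, 24 mm high, on a stem 13 mm thick; the 16 mm rod begins 34 mm below this point. Its x axis lies along the bar, z up: it turns and slides with the handle. It starts 200 to 220 mm above the table.
- clamp_knob (a joint): Turn of the handle in rad, 0 to 1.25, positive anticlockwise seen from above. 0 = locked, bar along the arm (its stop); the brake bites more and more below about 1.0; above that the rod is free. It stays where it is left. Turning takes 0.2 to 0.35 N m. Locked, the rod stands about 20 N along its axis before it slips.
- clamp_rod (a joint): Downward slide of the rod in m, 0 (top) to 0.062. Unlocked, it is held by 2 N of friction; rod, handle and foot weigh about 1.4 N together, so the hand pushes down about 0.6 N more than the foot's own press, while sliding.
- wheel: Black caster wheel, 68 mm across, lying flat on the table under the foot, loose, 30 g. Origin at the centre of its underside; its face, which the foot meets, is 15 mm above the table.
- tape_measure: Pocket tape measure, 34 x 79 x 58 mm, loose bystander; origin at the centre of its underside.
- pliers: Combination pliers, 55 x 166 x 13 mm, lying flat, loose bystander; origin at the centre of the underside.
- bit_block: Wooden block with screw bits, 36 x 100 x 56 mm, loose bystander; origin at the centre of its underside.
- brush: Dusting brush with wooden handle, 39 x 204 x 18 mm, loose bystander; origin at the centre of its underside.
Mind the look-alikes: they are no part of the job. What is shaped like the wheel but red or white is not meant.

How it is judged:
By the outcome, as a careful person would: the job done as asked, in the order asked, and still so for the second after the job is handed in, with the robot touching nothing.
It also fails if it takes over 58 s, if anything falls off the work surface, if the arm or the gripper's body presses on something with over 40 N, if the wrist force passes 120 N, or if a joint passes its speed limit or range.

## Working session

There is one attempt and no reset: what is moved stays moved. The work goes in short steps, Python scripts to look and compute and a shell command to move; the robot and the scene stay as the last step left them, time stands still between calls to the robot, and variables do not carry over. Pictures are saved under pics/ and viewed, and the job is handed in when it is done.

```bash
mkdir -p pics; python3 - <<'E'
from rig import arm
import cv2
s=arm.sense(); print({k:(v if not hasattr(v,'__len__') else [round(float(a),4) for a in v]) for k,v in s.items()}, arm.grip_point_offset)
for n in("scene","top","wrist"):
    d=arm.get_image(n); cv2.imwrite(f"pics/{n}0.png",d["image"][:,:,::-1]); print(n,d["K"].tolist() if hasattr(d["K"],'tolist') else d["K"])
    for k in("rvec","tvec","tool_from_camera"):
        if k in d: print(k,d[k])
E
```

```text
{'t': 0.0, 'joint_pos': [1.2094, 0.4808, 1.5969, -0.0, 1.0651, -0.0466], 'dq': [0.0023, 0.0005, 0.0003, -0.0017, 0.0019, -0.0016], 'joint_efforts': [-0.0033, -95.0615, -43.0187, -0.0001, 0.0118, 0.0], 'tool_pos': [0.2011, 0.6176, 0.1961], 'tcp_rot': [-0.4157, 0.5726, 0.4152, 0.5718], 'force': [0.714, -0.5529, 0.6883], 'ft_torque': [-0.0164, -0.0024, 0.0099], 'width': 0.9944643199491943} 0.0187
scene [[537.2919975643132, 0.0, 330.48193794312897], [0.0, 537.2919975643132, 238.6818778472066], [0.0, 0.0, 1.0]]
rvec [ 2.09131767 -0.87433699  0.45210977]
tvec [-0.36178389  0.39108427  0.80752392]
top [[496.2271448440247, 0.0, 323.1042028454732], [0.0, 496.2271448440247, 239.47838045005037], [0.0, 0.0, 1.0]]
rvec [ 2.12728782 -2.14984577  0.14213155]
tvec [0.06142189 0.57262474 0.93426033]
wrist [[422.9136598213535, 0.0, 320.12807416758693], [0.0, 422.9136598213535, 234.86890668471128], [0.0, 0.0, 1.0]]
tool_from_camera [[-1.27066110e-03 -3.09679906e-01  9.50840019e-01 -1.77285146e-01]
 [ 2.07279359e-04 -9.50840848e-01 -3.09679898e-01  7.87974989e-02]
 [ 9.99999171e-01 -1.96408692e-04  1.27238673e-03  1.24423522e-03]
 [ 0.00000000e+00  0.00000000e+00  0.00000000e+00  1.00000000e+00]]
```

View pics/scene0.png

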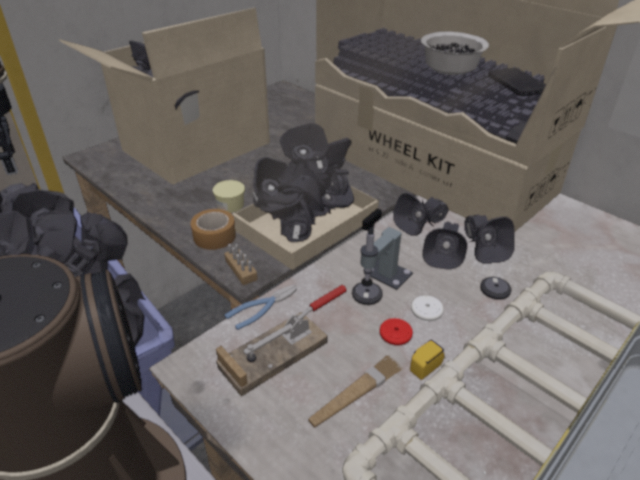

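View pics/top0.png

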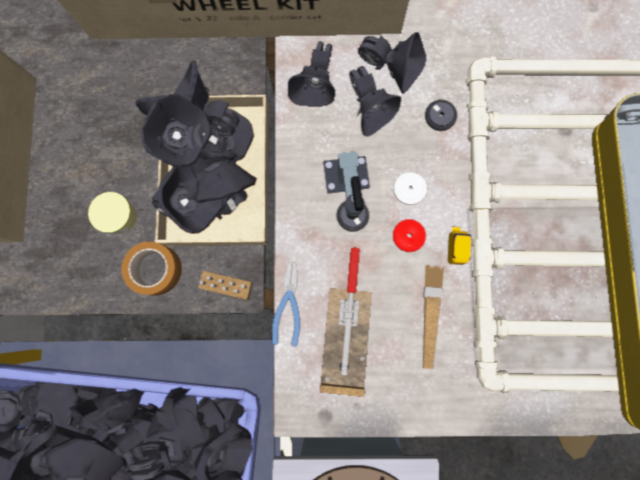

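View pics/wrist0.png

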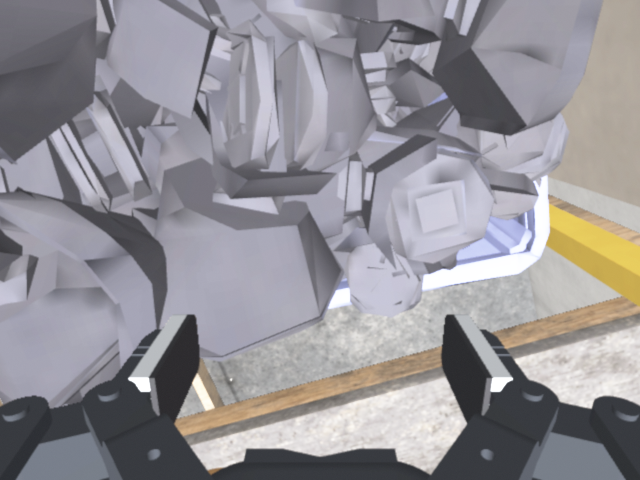

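The top view shows the hold-down at about (348,185), with its bar handle at (356,193). A black wheel lies under the foot at (352,215). The look-alikes are a red disc (409,235), a white disc (410,188) and a stray black wheel (440,115). The one meant is the black wheel under the foot, and I'll check that in enlarged crops.

```bash
python3 - <<'E'
import cv2,numpy as np
a=cv2.imread("pics/top0.png")[140:240,300:400]; b=cv2.imread("pics/scene0.png")[200:310,335:445]
cv2.imwrite("pics/c0.png",np.hstack([cv2.resize(a,(400,400),interpolation=cv2.INTER_CUBIC),cv2.resize(b,(400,400),interpolation=cv2.INTER_CUBIC)]))
E
```

```text
(no output)
```

View pics/c0.png

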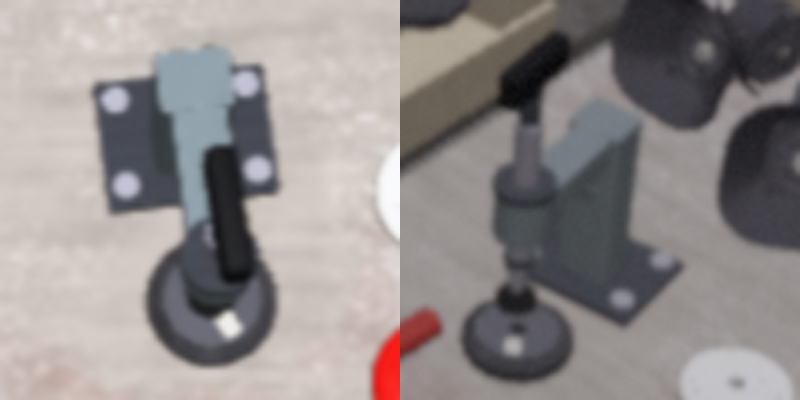

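The crop confirms it: the black wheel lies under the foot. The bar handle is at top (357,193) and scene (372,220). Next I triangulate.

```bash
cat > h.py <<'E'
import numpy as np,cv2
from rig import arm
from scipy.spatial.transform import Rotation as R
def cam(d,s=None):
    if "rvec" in d:
        M=R.from_rotvec(np.ravel(d["rvec"])).as_matrix(); return M.T,-M.T@np.ravel(d["tvec"]),np.array(d["K"])
    T=np.array(d["tool_from_camera"]); Rt=R.from_quat(s["tcp_rot"]).as_matrix()
    return Rt@T[:3,:3],Rt@T[:3,3]+np.array(s["tool_pos"]),np.array(d["K"])
def ray(c,p):
    v=c[0]@np.linalg.inv(c[2])@np.array([p[0],p[1],1.]); return c[1],v/np.linalg.norm(v)
def plane(c,p,z):
    o,v=ray(c,p); return o+v*(z-o[2])/v[2]
def tri(rs):
    A=sum(np.eye(3)-np.outer(v,v) for o,v in rs); b=sum((np.eye(3)-np.outer(v,v))@o for o,v in rs)
    x=np.linalg.solve(A,b); return x,[np.linalg.norm((np.eye(3)-np.outer(v,v))@(x-o)) for o,v in rs]
def proj(c,X):
    q=c[2]@(c[0].T@(np.array(X)-c[1])); return q[:2]/q[2]
E
python3 - <<'E'
from h import *
t=cam(arm.get_image("top")); s=cam(arm.get_image("scene"))
print("knob",tri([ray(t,(357.2,193.3)),ray(s,(372.1,219.8))]))
print("ends at .21",plane(t,(354.7,177),.212),plane(t,(358,210),.212))
print("wheel",plane(t,(352.8,215.5),.0075), plane(s,(335+118/3.636,200+335/3.636),.0075))
bolts=[(115,100),(245,84),(125,185),(257,168)]
print("bolts",np.mean([plane(t,(300+x/4,140+y/4),.01) for x,y in bolts],0))
print("coltop",plane(t,(300+193/4,140+82/4),.124))
for n,p in dict(tape=(460,245),pl=(290,305),sc=(346,340),sl=(300+213/4,140+262/4)).items(): print(n,plane(t,p,.0 if n!='sl' else .1295))
E
```

```text
knob (array([ 0.62631437, -0.00413908,  0.20326916]), [np.float64(9.216244066537393e-05), np.float64(9.216244066567321e-05)])
ends at .21 [ 6.51915887e-01 -1.08501819e-04  2.12000000e-01] [ 0.59624444 -0.00445892  0.212     ]
wheel [ 0.62747349 -0.00557913  0.0075    ] [ 0.63121265 -0.00318014  0.0075    ]
bolts [0.71576749 0.00624741 0.01      ]
coltop [0.70790542 0.0065018  0.124     ]
tape [ 0.56487448 -0.22367863  0.        ]
pl [0.44667498 0.12401834 0.        ]
sc [0.37638787 0.0122099  0.        ]
sl [ 0.62183687 -0.00088872  0.1295    ]
```

```bash
cat >> h.py <<'E'
def plan(pos,yaw,s=None,flip=False):
    # tool x down, tool z at horizontal heading yaw+90deg
    s=s or arm.sense(); Rt=R.from_quat(s["tcp_rot"]).as_matrix(); p=np.array(s["tool_pos"])
    z=np.array([-np.sin(yaw),np.cos(yaw),0])*(-1 if flip else 1); x=np.array([0,0,-1.]); 
    G=np.column_stack([x,np.cross(z,x),z])
    print("shift/120",np.round(Rt.T@(np.array(pos)-p)/.12,3),"rot/60",np.round(R.from_matrix(Rt.T@G).as_rotvec()/np.radians(60),3),"zaxis",np.round(Rt[:,2],3),"y",np.round(Rt[:,1],3),"x",np.round(Rt[:,0],3))
E
python3 - <<'E'
from h import *
for f in(0,1): plan((.627,-.004,.29),.1,flip=f)
E
```

```text
shift/120 [-0.778 -4.979 -3.829] rot/60 [-0.396 -0.001 -0.   ] zaxis [ 0.31   0.951 -0.001] y [-0.951  0.31   0.   ] x [-0.    -0.001 -1.   ]
shift/120 [-0.778 -4.979 -3.829] rot/60 [ 2.604e+00 -0.000e+00  1.000e-03] zaxis [ 0.31   0.951 -0.001] y [-0.951  0.31   0.   ] x [-0.    -0.001 -1.   ]
```

```bash
python3 -m crank '[{"x":-0.5,"rx":0.18},{"x":-0.8,"y":-0.3,"z":-0.25,"rx":0.36},{"x":-0.8,"y":-0.7,"z":-0.55,"rx":0.54},{"x":-0.8,"y":-1,"z":-0.77,"rx":0.72},{"x":-0.8,"y":-1,"z":-0.77,"rx":0.9}]' 1; python3 - <<'E'
from h import *
plan((.627,-.004,.29),.1,flip=1)
E
```

```text
shift/120 [-0.778 -4.979 -3.829] rot/60 [ 2.604e+00 -0.000e+00  1.000e-03] zaxis [ 0.31   0.951 -0.001] y [-0.951  0.31   0.   ] x [-0.    -0.001 -1.   ]$[0]: bad value
```

```bash
python3 -m crank '[{"x":-0.5,"y":0,"z":0,"rx":0.18,"ry":0,"rz":0},{"x":-0.8,"y":-0.3,"z":-0.25,"rx":0.36,"ry":0,"rz":0},{"x":-0.8,"y":-0.7,"z":-0.55,"rx":0.54,"ry":0,"rz":0},{"x":-0.8,"y":-1,"z":-0.77,"rx":0.72,"ry":0,"rz":0},{"x":-0.8,"y":-1,"z":-0.77,"rx":0.9,"ry":0,"rz":0}]' 1; python3 - <<'E'
from h import *
plan((.627,-.004,.29),.1,flip=1)
E
```

```text
t: 0.88
tool_pos: [0.2883, 0.4907, 0.2931]
tcp_rot: [-0.109, 0.699, 0.109, 0.699]
force: [0.4, 0.1, 0.7]
width: 1.001
shift/120 [ 0.028 -4.786  1.433] rot/60 [ 1.7e+00  1.0e-03 -0.0e+00] zaxis [0.953 0.305 0.   ] y [-0.305  0.953 -0.   ] x [ 0. -0. -1.]
```

```bash
python3 -m crank '[{"x":0,"y":-0.4,"z":0.12,"rx":0.17,"ry":0,"rz":0},{"x":0,"y":-0.8,"z":0.24,"rx":0.34,"ry":0,"rz":0},{"x":0,"y":-1,"z":0.3,"rx":0.51,"ry":0,"rz":0},{"x":0,"y":-1,"z":0.3,"rx":0.68,"ry":0,"rz":0},{"x":0,"y":-1,"z":0.3,"rx":0.85,"ry":0,"rz":0}]'; python3 - <<'E'
from h import *
plan((.627,-.004,.29),.1,flip=1)
E
```

```text
t: 1.5
tool_pos: [0.3588, 0.3899, 0.2927]
tcp_rot: [0.202, 0.678, -0.202, 0.678]
force: [0.0, 0.4, -0.8]
width: 1.001
shift/120 [ 0.023 -1.526  3.666] rot/60 [ 0.852  0.    -0.   ] zaxis [ 0.837 -0.547  0.   ] y [0.547 0.837 0.   ] x [ 0.  0. -1.]
```

```bash
python3 -m crank '[{"x":0,"y":-0.15,"z":0.35,"rx":0.17,"ry":0,"rz":0},{"x":0,"y":-0.28,"z":0.7,"rx":0.34,"ry":0,"rz":0},{"x":0,"y":-0.4,"z":1,"rx":0.51,"ry":0,"rz":0},{"x":0,"y":-0.4,"z":1,"rx":0.68,"ry":0,"rz":0},{"x":0,"y":-0.4,"z":1,"rx":0.85,"ry":0,"rz":0}]'; python3 - <<'E'
from h import *
plan((.627,-.004,.29),.1,flip=1)
E
```

```text
t: 2.12
tool_pos: [0.4337, 0.2845, 0.2927]
tcp_rot: [0.474, 0.525, -0.474, 0.525]
force: [-0.9, 1.0, -0.5]
width: 0.999
shift/120 [0.022 1.358 2.555] rot/60 [0.002 0.    0.   ] zaxis [ 0.102 -0.995  0.   ] y [ 0.995  0.102 -0.   ] x [-0. -0. -1.]
```

```bash
python3 -m crank '[{"x":0,"y":0.2,"z":0.4,"rx":0,"ry":0,"rz":0},{"x":0,"y":0.4,"z":0.8,"rx":0,"ry":0,"rz":0},{"x":0,"y":0.5,"z":1,"rx":0,"ry":0,"rz":0}]'; python3 -m crank '[{"x":0,"y":0.2,"z":0.4,"rx":0,"ry":0,"rz":0},{"x":0,"y":0.4,"z":0.8,"rx":0,"ry":0,"rz":0},{"x":0,"y":0.5,"z":1,"rx":0,"ry":0,"rz":0},{"x":0,"y":0.5,"z":1,"rx":0,"ry":0,"rz":0}]';python3 - <<'E'
from h import *
plan((.627,-.004,.29),.1,flip=1)
s=arm.sense();d=arm.get_image("wrist");cv2.imwrite("pics/w1.png",d["image"][:,:,::-1])
print(proj(cam(d,s),(.627,-.004,.205)))
E
```

```text
t: 2.5
tool_pos: [0.5072, 0.1703, 0.2927]
tcp_rot: [0.472, 0.526, -0.472, 0.526]
force: [-0.2, 1.2, 0.1]
width: 0.996
t: 3.0
tool_pos: [0.5796, 0.0579, 0.2923]
tcp_rot: [0.473, 0.526, -0.473, 0.526]
force: [-0.6, 0.4, -0.4]
width: 0.999
shift/120 [0.02  0.338 0.555] rot/60 [0.006 0.    0.   ] zaxis [ 0.106 -0.994  0.   ] y [ 0.994  0.106 -0.   ] x [-0. -0. -1.]
[428.66035444 164.6599545 ]
```

View pics/w1.png

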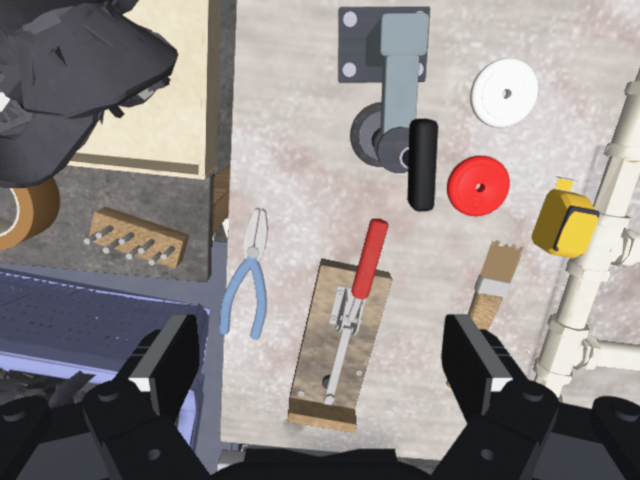

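The wrist view shows the black bar at (422,165), between about (424,120) and (421,210), a few pixels left of my prediction of (428,165). I'll refine with a mask.

```bash
python3 - <<'E'
from h import *
s=arm.sense();d=arm.get_image("wrist");im=d["image"];c=cam(d,s)
m=(im.max(2)<45).astype(np.uint8); m[:100]=0;m[225:]=0;m[:,:405]=0;m[:,445:]=0
n,l,st,ce=cv2.connectedComponentsWithStats(m); print(st[1:],ce[1:])
k=1+np.argmax(st[1:,4]); cn=cv2.findContours((l==k).astype(np.uint8),0,1)[0][0]; print(cv2.minAreaRect(cn))
b=cv2.boxPoints(cv2.minAreaRect(cn)); print(b)
for z in(.203,.215):
  W=np.array([plane(c,p,z) for p in b]); print(z,W.mean(0), [ (round(np.linalg.norm(W[i]-W[i-1]),4), np.round(np.arctan2(*(W[i]-W[i-1])[[1,0]]),3)) for i in range(4)])
cv2.imwrite("pics/w1c.png",cv2.resize(im[90:240,360:480,::-1],(480,600),interpolation=cv2.INTER_CUBIC))
# column base edge bolts
t=[plane(c,p,.008) for p in((350,18),(420,18),(350,69),(420,69))]; print(np.round(t,3))
E
```

```text
[[ 405  119   34   91 1187]] [[420.16933446 159.56276327]]
((420.54736328125, 163.51234436035156), (31.908479690551758, 90.19617462158203), 3.301865816116333)
[[402.0221   207.61665 ]
 [407.2171   117.57021 ]
 [439.07263  119.408035]
 [433.87762  209.45447 ]]
0.203 [0.62532743 0.00167411 0.203     ] [(np.float64(0.0208), np.float64(1.62)), (np.float64(0.0564), np.float64(0.112)), (np.float64(0.0195), np.float64(-1.518)), (np.float64(0.0566), np.float64(-3.006))]
0.215 [0.62685411 0.00467807 0.215     ] [(np.float64(0.0199), np.float64(1.62)), (np.float64(0.0539), np.float64(0.112)), (np.float64(0.0186), np.float64(-1.518)), (np.float64(0.054), np.float64(-3.006))]
[[ 0.735  0.048  0.008]
 [ 0.743 -0.021  0.008]
 [ 0.689  0.042  0.008]
 [ 0.697 -0.029  0.008]]
```

View pics/w1c.png

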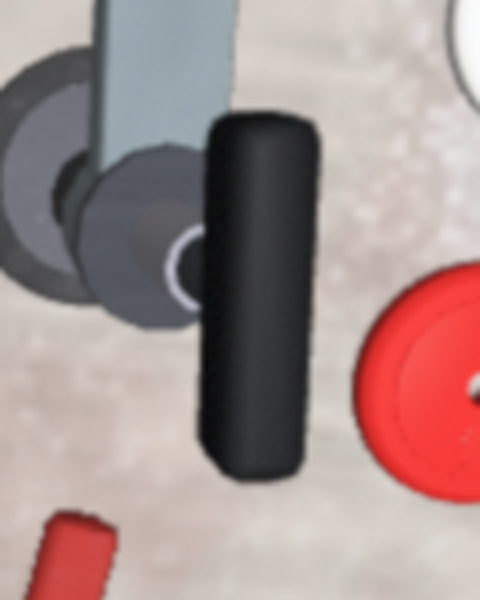

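```bash
python3 -m crank '[{"x":0.05,"y":0.17,"z":0.28,"rx":0,"ry":0,"rz":0},{"x":0.1,"y":0.33,"z":0.53,"rx":0,"ry":0,"rz":0},{"x":0.1,"y":0.33,"z":0.53,"rx":0,"ry":0,"rz":0},{"x":0.1,"y":0.33,"z":0.53,"rx":0,"ry":0,"rz":0}]';python3 - <<'E'
from h import *
s=arm.sense();d=arm.get_image("wrist");im=d["image"];cv2.imwrite("pics/w2.png",im[:,:,::-1])
c=cam(d,s); print(proj(c,(.626,-.002,.204)),np.round(s["tool_pos"],4),np.round(s["joint_pos"],3))
E
```

```text
t: 3.6
tool_pos: [0.6245, 0.0018, 0.2807]
tcp_rot: [0.472, 0.527, -0.472, 0.526]
force: [-0.1, -1.1, 0.2]
width: 1.001
[328.22362667 230.10695983] [0.6245 0.0018 0.2807] [-0.046  0.375  1.553  0.     1.214  1.415]
```

View pics/w2.png

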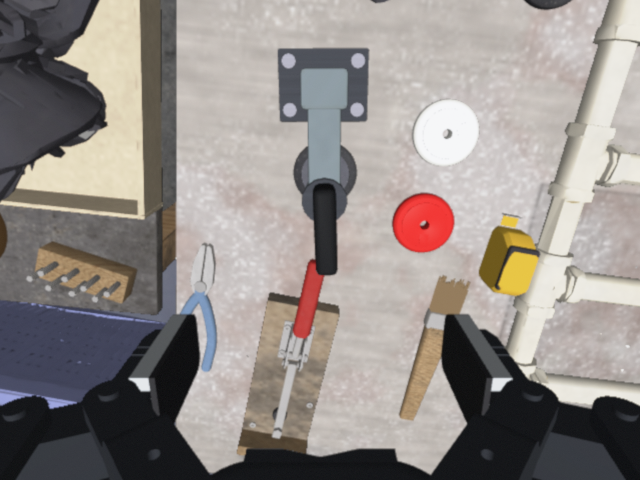

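```bash
python3 - <<'E'
from h import *
s=arm.sense();d=arm.get_image("wrist");im=d["image"];c=cam(d,s)
m=(im.max(2)<50).astype(np.uint8); m[:186]=0;m[268:]=0;m[:,:300]=0;m[:,345:]=0
for r in range(196,268,12):
    x=np.flatnonzero(m[r]); print(r,x.min(),x.max(),end=' | ')
print()
t=cam(arm.get_image("top")); sc=cam(arm.get_image("scene"))
print(tri([ray(t,(357.2,193.3)),ray(sc,(372.1,219.8)),ray(c,(325.7,228))]))
Rt=R.from_quat(s["tcp_rot"]).as_matrix()
for p in((323.5,200),(326.5,260),(325.5,228)):
    W=plane(c,p,.21); print(W,"tool",np.round(Rt.T@(W-s["tool_pos"])*1e3,1))
print(np.arctan2(Rt[1,1],Rt[0,1]))
E
```

```text
196 313 335 | 208 314 335 | 220 315 335 | 232 315 335 | 244 316 335 | 256 316 336 | 
(array([ 0.62686345, -0.00257071,  0.20225835]), [np.float64(0.0017049075770353861), np.float64(0.0008089412813631753), np.float64(0.0023420416480459056)])
[0.64633737 0.0034383  0.21      ] tool [70.9 21.9  0.9]
[ 0.60809887 -0.00279044  0.21      ] tool [ 70.9 -16.8   2.9]
[6.28971816e-01 2.36781924e-04 2.10000000e-01] tool [70.9  4.3  2.2]
0.11002612044022862
```

```bash
python3 -m crank '[{"x":0.2,"y":0.018,"z":0.026,"rx":-0.01,"ry":0,"rz":0},{"x":0.4,"y":0.018,"z":0.026,"rx":-0.01,"ry":0,"rz":0},{"x":0.6,"y":0.018,"z":0.026,"rx":-0.01,"ry":0,"rz":0},{"x":0.78,"y":0.018,"z":0.026,"rx":-0.01,"ry":0,"rz":0},{"x":0.78,"y":0.018,"z":0.026,"rx":-0.01,"ry":0,"rz":0}]';python3 - <<'E'
from h import *
s=arm.sense();d=arm.get_image("wrist");im=d["image"];cv2.imwrite("pics/w3.png",im[:,:,::-1])
cv2.imwrite("pics/s3.png",cv2.resize(arm.get_image("scene")["image"][170:300,310:470,::-1],(800,600)))
E
```

```text
t: 4.42
tool_pos: [0.6265, -0.0017, 0.186]
tcp_rot: [0.469, 0.53, -0.47, 0.528]
force: [-0.7, 0.2, 0.1]
width: 0.998
```

View pics/w3.png

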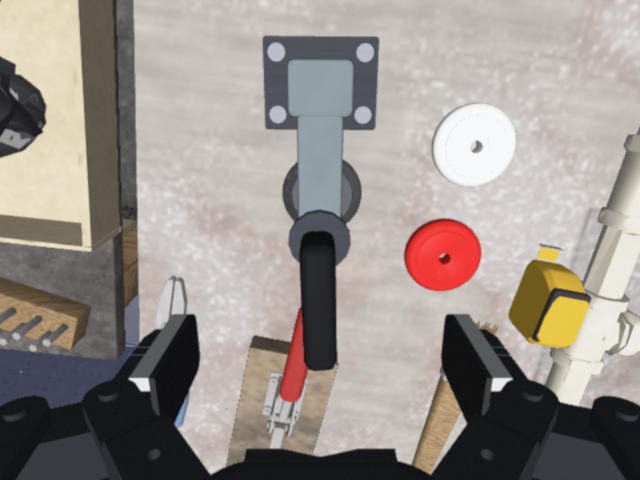

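View pics/s3.png

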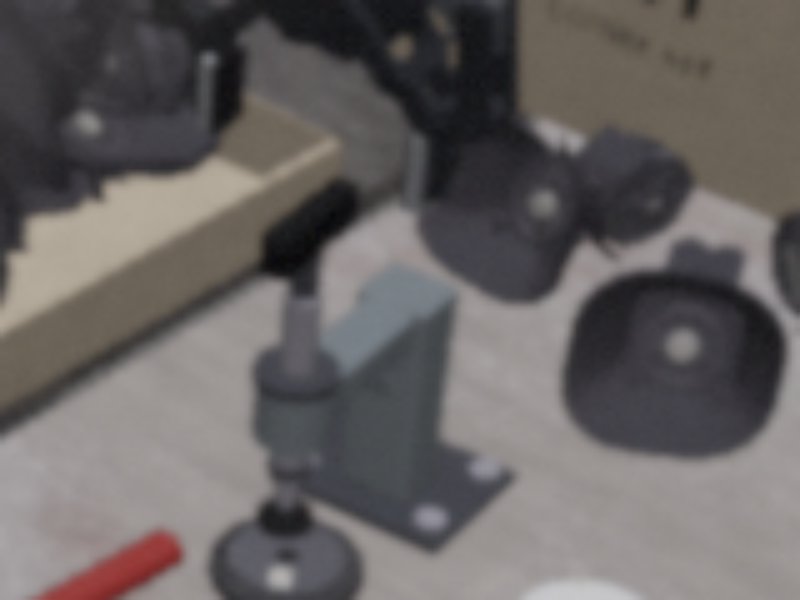

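The bar is centred between the fingers at (319,300), so I close.

```bash
python3 -m crank '[{"x":0,"y":0,"z":0,"rx":0,"ry":0,"rz":0},{"x":0,"y":0,"z":0,"rx":0,"ry":0,"rz":0},{"x":0,"y":0,"z":0,"rx":0,"ry":0,"rz":0},{"x":0,"y":0,"z":0,"rx":0,"ry":0,"rz":0},{"x":0,"y":0,"z":0,"rx":0,"ry":0,"rz":0},{"x":0,"y":0,"z":0,"rx":0,"ry":0,"rz":0},{"x":0,"y":0,"z":0,"rx":0,"ry":0,"rz":0},{"x":0,"y":0,"z":0,"rx":0,"ry":0,"rz":0}]' 0 60;python3 - <<'E'
from h import *
s=arm.sense();print(s["ft_torque"],s["force"],s["width"]*85);d=arm.get_image("wrist");im=d["image"];cv2.imwrite("pics/w4.png",im[:,:,::-1])
E
```

```text
t: 5.52
tool_pos: [0.6276, -0.0022, 0.1871]
tcp_rot: [0.469, 0.529, -0.469, 0.529]
force: [-0.3, 0.1, 0.5]
width: 0.005
[ 0.01851935 -0.06831173 -0.04597368] [-0.26725607  0.07229143  0.52141902] 0.4212580120840121
```

View pics/w4.png

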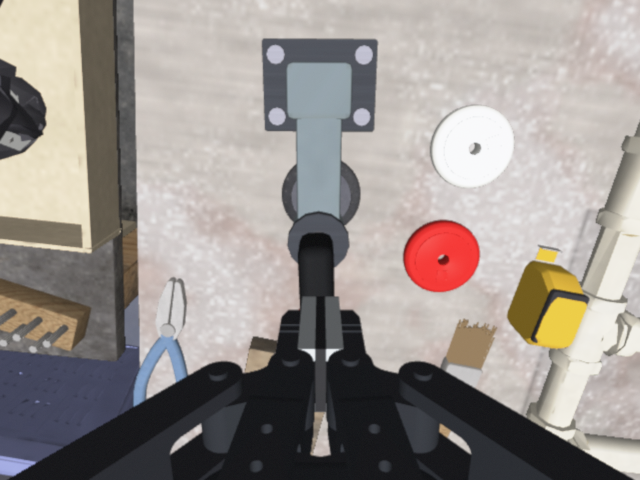

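The opening reads 0.4 mm, so the fingers shut without the bar between them. I need to work out where they are relative to it.

```bash
python3 - <<'E'
from h import *
s=arm.sense();d=arm.get_image("wrist");c=cam(d,s);Rt=R.from_quat(s["tcp_rot"]).as_matrix();p=np.array(s["tool_pos"])
for n,q in dict(tcp=(0,0,0),grip=(-.0187,0,0),b=(-.06,0,0)).items(): print(n,proj(c,p+Rt@np.array(q)))
for z in(.18,.203,.215):
  print(z,[np.round(proj(c,(.627+a*.028,-.002+a*.003,z))) for a in(-1,1)])
for n,k in(("scene",(310,150,160,130)),("top",(290,120,130,110))):
  im=arm.get_image(n)["image"][k[1]:k[1]+k[3],k[0]:k[0]+k[2],::-1];cv2.imwrite(f"pics/{n}4.png",cv2.resize(im,(700,560),interpolation=cv2.INTER_CUBIC))
E
```

```text
tcp [322.36876533 282.5971296 ]
grip [322.5327906  301.37436674]
b [323.04635191 360.1656882 ]
0.18 [array([321., 330.]), array([323., 220.])]
0.203 [array([321., 357.]), array([323., 236.])]
0.215 [array([321., 374.]), array([323., 246.])]
```

View pics/scene4.png

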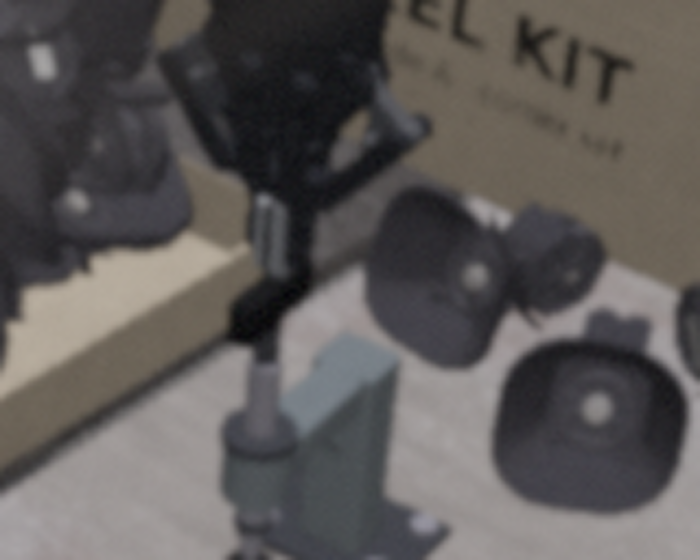

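View pics/top4.png

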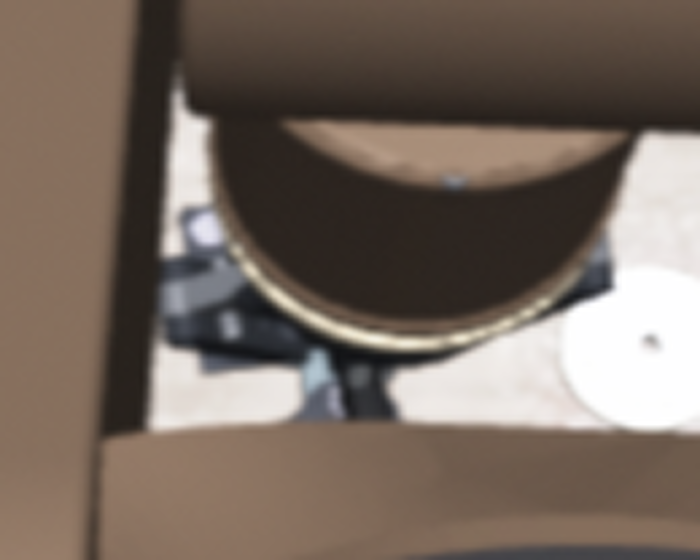

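```bash
python3 - <<'E'
from h import *
s=arm.sense();Rt=R.from_quat(s["tcp_rot"]).as_matrix();p=np.array(s["tool_pos"])
c=cam(arm.get_image("scene")); print("cam",c[1])
f=lambda u:np.round(((u[0]-310)*700/160,(u[1]-150)*560/130))
print("tcp",f(proj(c,p)),"grip",f(proj(c,p+Rt@[-.0187,0,0])),"body",f(proj(c,p+Rt@[-.073,0,0])))
for z in(.17,.191,.203,.215): print(z,[f(proj(c,(.627+a*.028,-.002+a*.003,z))) for a in(-1,0,1)])
print("sleeve top",f(proj(c,(.627,-.002,.1295))),"foot 0.015",f(proj(c,(.627,-.002,.015))))
im=cv2.imread("pics/scene0.png")[150:280,310:470];cv2.imwrite("pics/s0c.png",cv2.resize(im,(700,560),interpolation=cv2.INTER_CUBIC))
E
```

```text
cam [-0.04518824 -0.52865167  0.80895909]
tcp [268. 327.] grip [271. 293.] body [279. 192.]
0.17 [array([229., 386.]), array([265., 357.]), array([299., 329.])]
0.191 [array([231., 349.]), array([267., 320.]), array([303., 292.])]
0.203 [array([233., 327.]), array([269., 299.]), array([305., 271.])]
0.215 [array([234., 305.]), array([271., 277.]), array([307., 249.])]
sleeve top [259. 426.] foot 0.015 [245. 604.]
```

View pics/s0c.png

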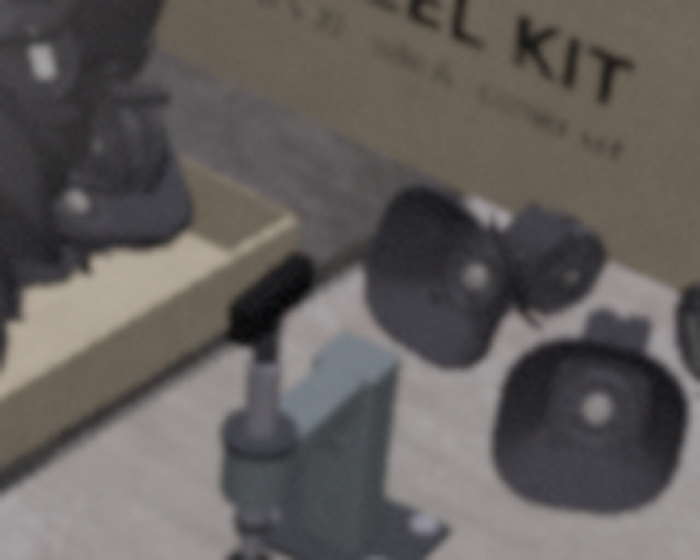

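```bash
python3 - <<'E'
from h import *
s=arm.sense();d=arm.get_image("wrist");c=cam(d,s);Rt=R.from_quat(s["tcp_rot"]).as_matrix();p=np.array(s["tool_pos"])
for q in((0,.011,0),(0,-.011,0),(-.0187,.011,0),(-.03,.011,0),(-.04,.011,0),(-.04,-.011,0)): print(q,proj(c,p+Rt@np.array(q)))
im=d["image"][210:430,220:430,::-1];cv2.imwrite("pics/w4c.png",cv2.resize(im,(570,600),interpolation=cv2.INTER_CUBIC))
E
```

```text
(0, 0.011, 0) [322.41402702 260.20094148]
(0, -0.011, 0) [322.32507362 304.21764153]
(-0.0187, 0.011, 0) [322.58596484 277.04059939]
(-0.03, 0.011, 0) [322.70819084 289.01146179]
(-0.04, 0.011, 0) [322.8307488 301.0148375]
(-0.04, -0.011, 0) [322.70263431 353.80720043]
```

View pics/w4c.png

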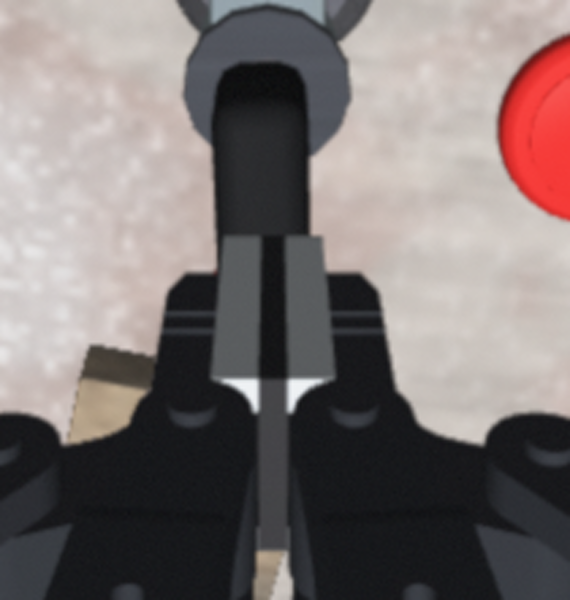

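The crop shows the shut fingertips hovering just above the bar. The pads hide it without touching, and their visible tips sit about 30 mm behind the stated TCP, at z≈0.22. I'll open, go down 30 mm and look again. That stays clear of the sleeve on either reading.

```bash
python3 -m crank '[{"x":0,"y":0,"z":0,"rx":0,"ry":0,"rz":0},{"x":0,"y":0,"z":0,"rx":0,"ry":0,"rz":0},{"x":0,"y":0,"z":0,"rx":0,"ry":0,"rz":0},{"x":0,"y":0,"z":0,"rx":0,"ry":0,"rz":0}]' 0.6; python3 -m crank '[{"x":0.06,"y":0,"z":0,"rx":0,"ry":0,"rz":0},{"x":0.12,"y":0,"z":0,"rx":0,"ry":0,"rz":0},{"x":0.18,"y":0,"z":0,"rx":0,"ry":0,"rz":0},{"x":0.25,"y":0,"z":0,"rx":0,"ry":0,"rz":0},{"x":0.25,"y":0,"z":0,"rx":0,"ry":0,"rz":0}]';python3 - <<'E'
from h import *
s=arm.sense();d=arm.get_image("wrist");im=d["image"];
im2=arm.get_image("scene")["image"][150:280,310:470]
cv2.imwrite("pics/w5.png",np.hstack([cv2.resize(im,(440,330)),cv2.resize(im2,(360,330))])[:,:,::-1])
E
```

```text
t: 6.32
tool_pos: [0.6276, -0.0022, 0.1871]
tcp_rot: [0.469, 0.529, -0.469, 0.529]
force: [-0.7, 0.2, -0.7]
width: 0.6
t: 6.95
tool_pos: [0.6271, -0.0022, 0.1562]
tcp_rot: [0.469, 0.529, -0.47, 0.529]
force: [-0.2, -0.6, -0.6]
width: 0.599
```

View pics/w5.png

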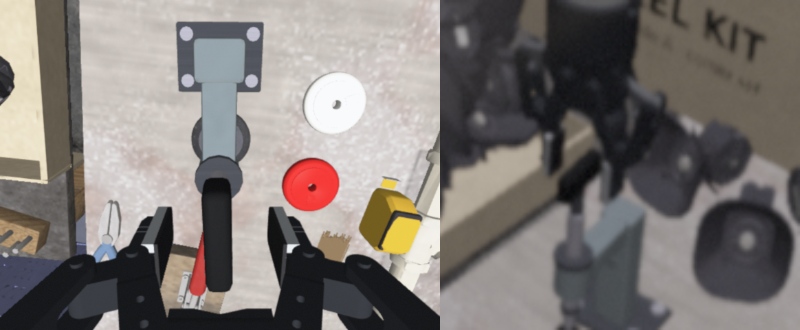

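The bar now sits between the pads, so I close again.

```bash
python3 -m crank '[{"x":0,"y":0,"z":0,"rx":0,"ry":0,"rz":0},{"x":0,"y":0,"z":0,"rx":0,"ry":0,"rz":0},{"x":0,"y":0,"z":0,"rx":0,"ry":0,"rz":0},{"x":0,"y":0,"z":0,"rx":0,"ry":0,"rz":0},{"x":0,"y":0,"z":0,"rx":0,"ry":0,"rz":0}]' 0 60;python3 - <<'E'
from h import *
s=arm.sense();print(np.round(s["ft_torque"],3),s["force"],s["width"]*85);d=arm.get_image("wrist");im=d["image"];
im2=arm.get_image("scene")["image"][150:280,310:470]
cv2.imwrite("pics/w6.png",np.hstack([cv2.resize(im[150:480,140:520],(440,360)),cv2.resize(im2,(360,360))])[:,:,::-1])
E
```

```text
t: 7.68
tool_pos: [0.6277, -0.0015, 0.1575]
tcp_rot: [0.47, 0.529, -0.469, 0.529]
force: [-1.1, 6.0, 3.1]
width: 0.153
[0.991 0.171 0.148] [-1.05785757  5.98365798  3.137296  ] 12.978965852893914
```

View pics/w6.png

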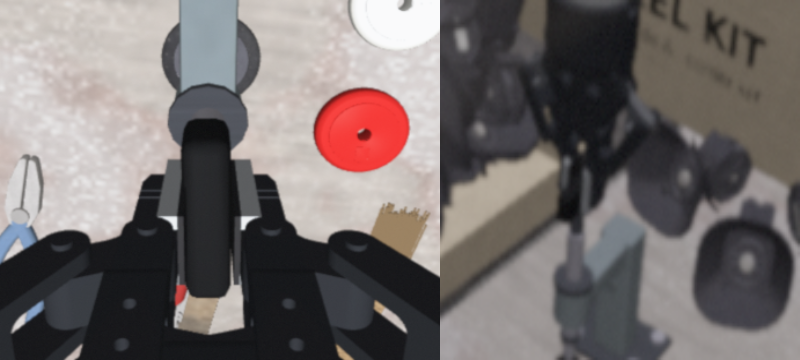

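Gripped at 13 mm. The side force of 6 N in y says I'm off by about 1 mm, so I shift a little and then begin the unlocking twist.

```bash
python3 -m crank '[{"x":-0.005,"y":0,"z":-0.008,"rx":0.02,"ry":0,"rz":0},{"x":-0.005,"y":0,"z":-0.008,"rx":0,"ry":0,"rz":0},{"x":-0.005,"y":0,"z":-0.008,"rx":-0.1,"ry":0,"rz":0},{"x":-0.005,"y":0,"z":-0.008,"rx":-0.2,"ry":0,"rz":0},{"x":-0.005,"y":0,"z":-0.008,"rx":-0.3,"ry":0,"rz":0},{"x":-0.005,"y":0,"z":-0.008,"rx":-0.3,"ry":0,"rz":0}]';python3 - <<'E'
from h import *
s=arm.sense();print(np.round(s["ft_torque"],3),np.round(s["force"],1),s["width"]*85)
Rt=R.from_quat(s["tcp_rot"]).as_matrix();print(np.arctan2(-Rt[1,1],-Rt[0,1]),np.arctan2(Rt[1,1],Rt[0,1]))
E
```

```text
t: 8.52
tool_pos: [0.6275, -0.0006, 0.1577]
tcp_rot: [0.38, 0.597, -0.38, 0.596]
force: [0.7, 7.3, -1.8]
width: 0.151
[ 1.082 -0.095  0.199] [ 0.7  7.3 -1.8] 12.865698229376877
-2.705182339085989 0.4364103145038044
```

```bash
python3 -m crank '[{"x":0,"y":0.005,"z":-0.011,"rx":-0.1,"ry":0,"rz":0},{"x":0,"y":0.005,"z":-0.011,"rx":-0.2,"ry":0,"rz":0},{"x":0,"y":0.005,"z":-0.011,"rx":-0.3,"ry":0,"rz":0},{"x":0,"y":0.005,"z":-0.011,"rx":-0.4,"ry":0,"rz":0},{"x":0,"y":0.005,"z":-0.011,"rx":-0.5,"ry":0,"rz":0},{"x":0,"y":0.005,"z":-0.011,"rx":-0.6,"ry":0,"rz":0},{"x":0,"y":0.005,"z":-0.011,"rx":-0.6,"ry":0,"rz":0}]';python3 - <<'E'
from h import *
s=arm.sense();print(np.round(s["ft_torque"],3),np.round(s["force"],1),s["width"]*85)
Rt=R.from_quat(s["tcp_rot"]).as_matrix();print(np.arctan2(Rt[1,1],Rt[0,1]))
E
```

```text
t: 9.4
tool_pos: [0.6269, 0.0007, 0.1577]
tcp_rot: [0.177, 0.685, -0.177, 0.684]
force: [-3.6, 6.6, 0.7]
width: 0.153
[0.988 0.455 0.192] [-3.6  6.6  0.7] 12.970657879211801
1.0647136292021995
```

```bash
python3 -m crank '[{"x":0,"y":0.005,"z":-0.008,"rx":-0.1,"ry":0,"rz":0},{"x":0,"y":0.005,"z":-0.008,"rx":-0.18,"ry":0,"rz":0},{"x":0,"y":0.005,"z":-0.008,"rx":-0.25,"ry":0,"rz":0},{"x":0,"y":0.005,"z":-0.008,"rx":-0.3,"ry":0,"rz":0},{"x":0,"y":0.005,"z":-0.008,"rx":-0.3,"ry":0,"rz":0}]';python3 - <<'E'
from h import *
s=arm.sense();print(np.round(s["ft_torque"],3),np.round(s["force"],1),s["width"]*85)
Rt=R.from_quat(s["tcp_rot"]).as_matrix();print(np.arctan2(Rt[1,1],Rt[0,1]))
E
```

```text
t: 10.02
tool_pos: [0.6263, 0.0013, 0.1576]
tcp_rot: [0.069, 0.704, -0.069, 0.703]
force: [-4.3, 3.2, -0.3]
width: 0.149
[ 0.501  0.644 -0.932] [-4.3  3.2 -0.3] 12.636368678032737
1.3758834117629293
```

The torque went to -0.93 N m at yaw 1.376, about 1.25 rad from the start, so the handle is at its stop and unlocked. Next I estimate the foot gap from the scene picture and start sliding down.

```bash
python3 - <<'E'
from h import *
c=cam(arm.get_image("scene"))
for z in(.015,.02,.03,.04,.05): print(z,np.round((proj(c,(.617,-.008,z))-[335,200])*3.636+[400,0]))
E
python3 -m crank '[{"x":0.02,"y":0,"z":0,"rx":0.02,"ry":0,"rz":0},{"x":0.04,"y":0,"z":0,"rx":0.02,"ry":0,"rz":0},{"x":0.06,"y":0,"z":0,"rx":0.02,"ry":0,"rz":0},{"x":0.06,"y":0,"z":0,"rx":0.02,"ry":0,"rz":0}]'
python3 - <<'E'
from h import *
s=arm.sense();print(np.round(s["ft_torque"],3),np.round(s["force"],1))
im2=arm.get_image("scene")["image"][200:310,335:445]
cv2.imwrite("pics/s7.png",cv2.resize(im2,(600,600),interpolation=cv2.INTER_CUBIC)[:,:,::-1])
E
```

```text
0.015 [509. 341.]
0.02 [510. 335.]
0.03 [511. 323.]
0.04 [512. 310.]
0.05 [512. 297.]
t: 10.58
tool_pos: [0.6262, 0.0013, 0.1501]
tcp_rot: [0.076, 0.704, -0.076, 0.702]
force: [-3.8, 4.0, -2.7]
width: 0.148
[0.569 0.507 0.123] [-3.8  4.  -2.7]
```

View pics/s7.png

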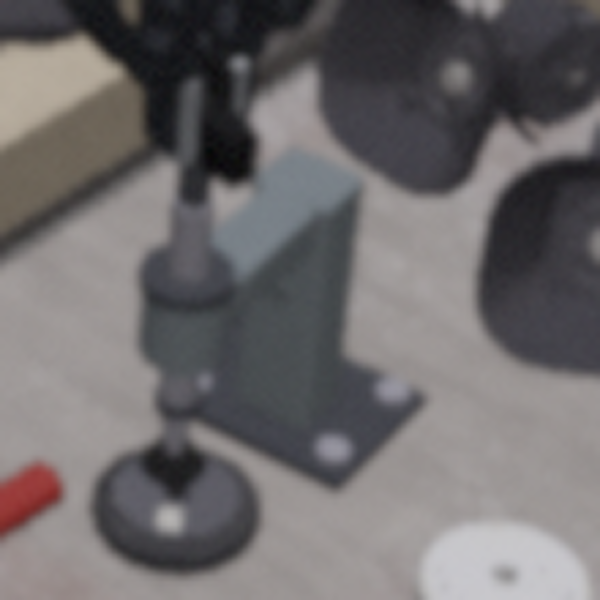

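The foot face started at z≈0.038, so the gap was about 23 mm, and about 15 mm is left. I go down 8 mm more and then in small steps.

```bash
python3 -m crank '[{"x":0.015,"y":0,"z":0,"rx":0,"ry":0,"rz":0},{"x":0.03,"y":0,"z":0,"rx":0,"ry":0,"rz":0},{"x":0.045,"y":0,"z":0,"rx":0,"ry":0,"rz":0},{"x":0.06,"y":0,"z":0,"rx":0,"ry":0,"rz":0},{"x":0.067,"y":0,"z":0,"rx":0,"ry":0,"rz":0}]'
python3 -m crank '[{"x":0.009,"y":0,"z":0,"rx":0,"ry":0,"rz":0},{"x":0.017,"y":0,"z":0,"rx":0,"ry":0,"rz":0}]'
python3 -c "
from h import *
s=arm.sense();print(np.round(s['ft_torque'],3),np.round(s['force'],2))"
```

```text
t: 11.25
tool_pos: [0.6264, 0.0013, 0.1423]
tcp_rot: [0.076, 0.703, -0.076, 0.703]
force: [-4.3, 4.2, 1.1]
width: 0.152
t: 11.5
tool_pos: [0.6263, 0.0013, 0.1404]
tcp_rot: [0.076, 0.703, -0.076, 0.703]
force: [-5.7, 3.4, 0.8]
width: 0.15
[0.619 0.853 0.046] [-5.73  3.42  0.8 ]
```

```bash
python3 -m crank '[{"x":0.009,"y":0,"z":0,"rx":0,"ry":0,"rz":0},{"x":0.017,"y":0,"z":0,"rx":0,"ry":0,"rz":0}]'
python3 -c "
from h import *
s=arm.sense();print(np.round(s['ft_torque'],3),np.round(s['force'],2))
im2=arm.get_image('scene')['image'][200:310,335:445]
cv2.imwrite('pics/s8.png',cv2.resize(im2,(600,600),interpolation=cv2.INTER_CUBIC)[:,:,::-1])"
```

```text
t: 11.75
tool_pos: [0.6264, 0.0013, 0.1383]
tcp_rot: [0.076, 0.703, -0.076, 0.703]
force: [-4.8, 4.0, 1.0]
width: 0.151
[0.619 0.805 0.004] [-4.81  4.01  1.04]
```

View pics/s8.png

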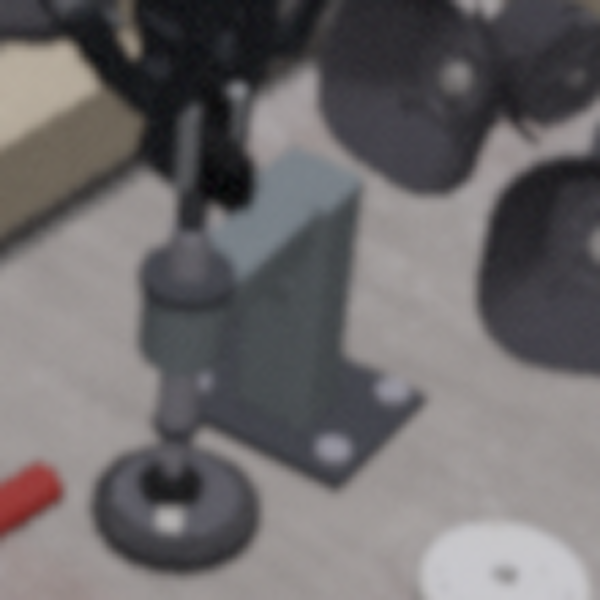

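The foot is almost on the wheel and the force is still only sliding friction (about 1 N). I continue in steps of about 1 mm.

```bash
python3 -m crank '[{"x":0.01,"y":0,"z":0,"rx":0,"ry":0,"rz":0},{"x":0.01,"y":0,"z":0,"rx":0,"ry":0,"rz":0}]'; python3 -m crank '[{"x":0.01,"y":0,"z":0,"rx":0,"ry":0,"rz":0},{"x":0.01,"y":0,"z":0,"rx":0,"ry":0,"rz":0}]'
```

```text
t: 12.05
tool_pos: [0.6263, 0.0013, 0.137]
tcp_rot: [0.076, 0.703, -0.076, 0.703]
force: [-4.4, 3.4, -1.0]
width: 0.152
t: 12.3
tool_pos: [0.6263, 0.0013, 0.1358]
tcp_rot: [0.076, 0.703, -0.076, 0.703]
force: [-4.9, 3.3, -1.6]
width: 0.152
```

```bash
python3 -m crank '[{"x":0.01,"y":0,"z":0,"rx":0,"ry":0,"rz":0},{"x":0.01,"y":0,"z":0,"rx":0,"ry":0,"rz":0}]'
```

```text
t: 12.55
tool_pos: [0.6263, 0.0013, 0.1346]
tcp_rot: [0.076, 0.703, -0.076, 0.703]
force: [-3.4, 3.9, -2.0]
width: 0.15
```

```bash
python3 -m crank '[{"x":0.01,"y":0,"z":0,"rx":0,"ry":0,"rz":0},{"x":0.01,"y":0,"z":0,"rx":0,"ry":0,"rz":0}]'
```

```text
t: 12.8
tool_pos: [0.6264, 0.0013, 0.1335]
tcp_rot: [0.076, 0.703, -0.076, 0.703]
force: [-4.4, 3.1, -0.2]
width: 0.151
```

```bash
python3 -m crank '[{"x":0.005,"y":0,"z":0,"rx":0,"ry":0,"rz":0},{"x":0.01,"y":0,"z":0,"rx":0,"ry":0,"rz":0}]'
```

```text
t: 13.05
tool_pos: [0.6265, 0.0013, 0.1327]
tcp_rot: [0.076, 0.703, -0.076, 0.703]
force: [-6.5, 3.3, 5.8]
width: 0.152
```

```bash
python3 -m crank '[{"x":0.005,"y":0,"z":0,"rx":0,"ry":0,"rz":0},{"x":0.01,"y":0,"z":0,"rx":0,"ry":0,"rz":0}]'
```

```text
t: 13.3
tool_pos: [0.6266, 0.0013, 0.1317]
tcp_rot: [0.076, 0.703, -0.076, 0.703]
force: [-6.8, 3.9, 7.8]
width: 0.147
```

```bash
python3 -m crank '[{"x":0.004,"y":0,"z":0,"rx":0,"ry":0,"rz":0},{"x":0.008,"y":0,"z":0,"rx":0,"ry":0,"rz":0}]'
```

```text
t: 13.55
tool_pos: [0.6266, 0.0014, 0.1309]
tcp_rot: [0.076, 0.703, -0.076, 0.703]
force: [-8.3, 4.5, 11.3]
width: 0.151
```

Contact was at z≈0.1343 and the press is now about 10.5 N. I add 0.5 mm and read an average.

```bash
python3 -m crank '[{"x":0.004,"y":0,"z":0,"rx":0,"ry":0,"rz":0},{"x":0.004,"y":0,"z":0,"rx":0,"ry":0,"rz":0}]'; python3 -c "
from h import *
im2=arm.get_image('scene')['image'][200:310,335:445]
cv2.imwrite('pics/s9.png',cv2.resize(im2,(600,600),interpolation=cv2.INTER_CUBIC)[:,:,::-1])
for i in range(3):
  arm.get_image('scene');s=arm.sense();print(np.round(s['ft_torque'],3),np.round(s['force'],2),np.round(s['tool_pos'],4))"
```

```text
t: 13.8
tool_pos: [0.6266, 0.0013, 0.1305]
tcp_rot: [0.076, 0.703, -0.076, 0.703]
force: [-7.2, 4.0, 9.8]
width: 0.152
[0.645 1.309 0.07 ] [-7.79  4.51 10.99] [0.6266 0.0013 0.1304]
[0.66  1.304 0.068] [-7.77  3.32 10.53] [0.6266 0.0013 0.1305]
[0.672 1.284 0.02 ] [-7.5   4.38 10.61] [0.6267 0.0013 0.1305]
```

View pics/s9.png

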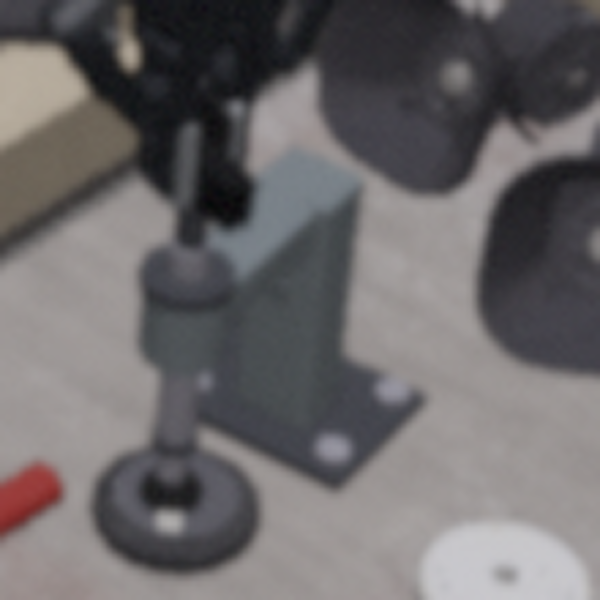

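The press is about 11 N. I add a touch (0.3 mm) and twist back to lock while pressing.

```bash
python3 -m crank '[{"x":0.003,"y":0,"z":0,"rx":0.06,"ry":0,"rz":0},{"x":0.003,"y":0,"z":0,"rx":0.14,"ry":0,"rz":0},{"x":0.003,"y":0,"z":0,"rx":0.22,"ry":0,"rz":0},{"x":0.003,"y":0,"z":0,"rx":0.3,"ry":0,"rz":0},{"x":0.003,"y":0,"z":0,"rx":0.38,"ry":0,"rz":0},{"x":0.003,"y":0,"z":0,"rx":0.46,"ry":0,"rz":0}]'; python3 -c "
from h import *
s=arm.sense();print(np.round(s['ft_torque'],3),np.round(s['force'],2),np.round(s['tool_pos'],4))
Rt=R.from_quat(s['tcp_rot']).as_matrix();print(np.arctan2(Rt[1,1],Rt[0,1]))"
```

```text
t: 14.75
tool_pos: [0.6274, 0.0009, 0.1302]
tcp_rot: [0.242, 0.664, -0.242, 0.665]
force: [-3.5, 0.4, 8.6]
width: 0.149
[0.026 0.586 0.222] [-3.51  0.44  8.59] [0.6274 0.0009 0.1302]
0.870851115508007
```

```bash
python3 -m crank '[{"x":0,"y":0,"z":0,"rx":0.08,"ry":0,"rz":0},{"x":0,"y":0,"z":0,"rx":0.16,"ry":0,"rz":0},{"x":0,"y":0,"z":0,"rx":0.24,"ry":0,"rz":0},{"x":0,"y":0,"z":0,"rx":0.32,"ry":0,"rz":0},{"x":0,"y":0,"z":0,"rx":0.4,"ry":0,"rz":0},{"x":0,"y":0,"z":0,"rx":0.48,"ry":0,"rz":0},{"x":0,"y":0,"z":0,"rx":0.56,"ry":0,"rz":0},{"x":0,"y":0,"z":0,"rx":0.62,"ry":0,"rz":0}]'; python3 -c "
from h import *
s=arm.sense();print(np.round(s['ft_torque'],3),np.round(s['force'],2),np.round(s['tool_pos'],4))
Rt=R.from_quat(s['tcp_rot']).as_matrix();print(np.arctan2(Rt[1,1],Rt[0,1]))"
```

```text
t: 15.75
tool_pos: [0.6279, -0.0001, 0.1303]
tcp_rot: [0.442, 0.551, -0.442, 0.553]
force: [-1.6, -7.3, 6.8]
width: 0.15
[-1.251  0.366  0.291] [-1.56 -7.34  6.76] [ 6.279e-01 -1.000e-04  1.303e-01]
0.22206654854322017
```

```bash
python3 -m crank '[{"x":0,"y":0,"z":0.008,"rx":0.05,"ry":0,"rz":0},{"x":0,"y":0,"z":0.008,"rx":0.1,"ry":0,"rz":0},{"x":0,"y":0,"z":0.008,"rx":0.13,"ry":0,"rz":0},{"x":0,"y":0,"z":0.008,"rx":0.13,"ry":0,"rz":0}]'; python3 -c "
from h import *
s=arm.sense();print(np.round(s['ft_torque'],3),np.round(s['force'],2),np.round(s['tool_pos'],4))
Rt=R.from_quat(s['tcp_rot']).as_matrix();print(np.arctan2(Rt[1,1],Rt[0,1]))"
```

```text
t: 16.25
tool_pos: [0.628, -0.0007, 0.1303]
tcp_rot: [0.478, 0.521, -0.477, 0.522]
force: [-1.5, -4.3, 8.3]
width: 0.148
[-0.74   0.456  0.711] [-1.49 -4.25  8.35] [ 0.628  -0.0007  0.1303]
0.08824558958204186
```

```bash
python3 -m crank '[{"x":0,"y":0,"z":0.006,"rx":0.02,"ry":0,"rz":0},{"x":0,"y":0,"z":0.006,"rx":0.04,"ry":0,"rz":0},{"x":0,"y":0,"z":0.006,"rx":0.04,"ry":0,"rz":0}]'; python3 -c "
from h import *
s=arm.sense();print(np.round(s['ft_torque'],3),np.round(s['force'],2),np.round(s['tool_pos'],4))
Rt=R.from_quat(s['tcp_rot']).as_matrix();print(np.arctan2(Rt[1,1],Rt[0,1]))
d=arm.get_image('wrist');im=d['image'];
im2=arm.get_image('scene')['image'][200:310,335:445]
cv2.imwrite('pics/w10.png',np.hstack([cv2.resize(im[150:480,140:520],(440,360)),cv2.resize(im2,(360,360))])[:,:,::-1])"
```

```text
t: 16.62
tool_pos: [0.628, -0.001, 0.1303]
tcp_rot: [0.488, 0.511, -0.488, 0.512]
force: [-3.0, -0.4, 8.6]
width: 0.152
[-0.184  0.495  1.681] [-2.98 -0.45  8.58] [ 0.628  -0.001   0.1303]
0.047492042353440046
```

View pics/w10.png

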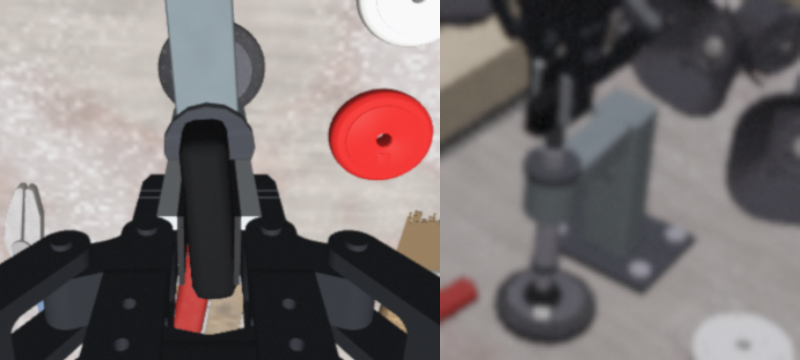

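The torque of 1.68 N m shows the handle hard on its locked stop. I ease the twist back to neutral, then open with the hand still pressing.

```bash
python3 -m crank '[{"x":0,"y":0,"z":0,"rx":-0.025,"ry":0,"rz":0},{"x":0,"y":0,"z":0,"rx":-0.045,"ry":0,"rz":0},{"x":0,"y":0,"z":0,"rx":-0.045,"ry":0,"rz":0}]'; python3 -c "
from h import *
s=arm.sense();print(np.round(s['ft_torque'],3),np.round(s['force'],2),np.round(s['tool_pos'],4))
Rt=R.from_quat(s['tcp_rot']).as_matrix();print(np.arctan2(Rt[1,1],Rt[0,1]))"
```

```text
t: 17.1
tool_pos: [0.628, -0.001, 0.1303]
tcp_rot: [0.476, 0.522, -0.476, 0.524]
force: [-2.7, -0.9, 8.2]
width: 0.151
[-0.222  0.479  0.525] [-2.71 -0.9   8.16] [ 0.628  -0.001   0.1303]
0.09410630005309456
```

```bash
python3 -m crank '[{"x":0,"y":0,"z":0,"rx":0,"ry":0,"rz":0},{"x":0,"y":0,"z":0,"rx":0,"ry":0,"rz":0},{"x":0,"y":0,"z":0,"rx":0,"ry":0,"rz":0},{"x":0,"y":0,"z":0,"rx":0,"ry":0,"rz":0},{"x":0,"y":0,"z":0,"rx":0,"ry":0,"rz":0}]' 0.6; python3 -c "
from h import *
s=arm.sense();print(np.round(s['ft_torque'],3),np.round(s['force'],2),np.round(s['tool_pos'],4))
d=arm.get_image('wrist');im=d['image'];
im2=arm.get_image('scene')['image'][200:310,335:445]
cv2.imwrite('pics/w11.png',np.hstack([cv2.resize(im,(440,330)),cv2.resize(im2,(360,330))])[:,:,::-1])"
```

```text
t: 17.73
tool_pos: [0.6272, -0.0005, 0.1293]
tcp_rot: [0.476, 0.523, -0.476, 0.523]
force: [0.7, -0.6, -0.5]
width: 0.598
[0.024 0.043 0.035] [ 0.73 -0.58 -0.49] [ 6.272e-01 -5.000e-04  1.293e-01]
```

View pics/w11.png

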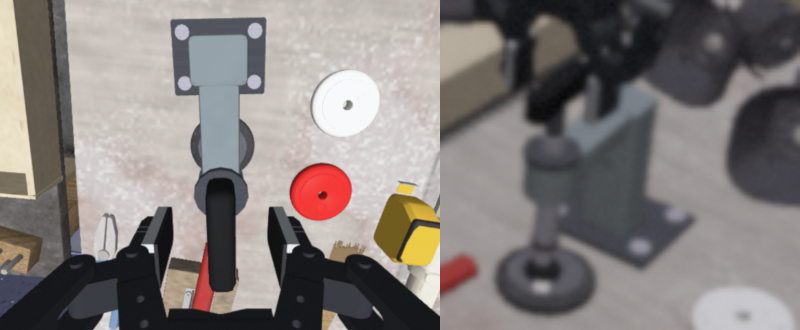

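Released and clear of the bar. I retreat straight up and check.

```bash
python3 -m crank '[{"x":-0.15,"y":0,"z":0,"rx":0,"ry":0,"rz":0},{"x":-0.4,"y":0,"z":0,"rx":0,"ry":0,"rz":0},{"x":-0.75,"y":0,"z":0,"rx":0,"ry":0,"rz":0},{"x":-1,"y":0,"z":0,"rx":0,"ry":0,"rz":0},{"x":-1,"y":0,"z":0,"rx":0,"ry":0,"rz":0}]';python3 -m crank '[{"x":0,"y":-0.4,"z":0,"rx":0,"ry":0,"rz":0},{"x":0,"y":-0.8,"z":0,"rx":0,"ry":0,"rz":0},{"x":0,"y":-1,"z":0,"rx":0,"ry":0,"rz":0},{"x":0,"y":-1,"z":0,"rx":0,"ry":0,"rz":0}]'; python3 - <<'E'
from h import *
s=arm.sense();d=arm.get_image('wrist');a=d['image']
im2=arm.get_image('scene')['image'];im3=arm.get_image('top')['image']
cv2.imwrite('pics/w12.png',np.hstack([cv2.resize(a,(400,300)),cv2.resize(im2[190:310,325:485],(400,300),interpolation=cv2.INTER_CUBIC)])[:,:,::-1])
cv2.imwrite('pics/s12.png',im2[:,:,::-1]);cv2.imwrite('pics/t12.png',im3[:,:,::-1])
for n,new in(("scene",im2),("top",im3)):
    old=cv2.imread(f"pics/{n}0.png")[:,:,::-1]; df=(np.abs(old.astype(int)-new).max(2)>40)
    cv2.imwrite(f'pics/d_{n}.png',df.astype(np.uint8)*255)
E
cd pics; python3 -c "
import cv2,numpy as np
cv2.imwrite('d12.png',np.hstack([cv2.resize(cv2.imread('s12.png'),(400,300)),cv2.resize(cv2.imread('d_scene.png'),(400,300))]))"
```

```text
t: 18.45
tool_pos: [0.6289, -0.0005, 0.2533]
tcp_rot: [0.477, 0.521, -0.475, 0.524]
force: [-0.2, -0.2, -0.8]
width: 0.602
t: 18.95
tool_pos: [0.5062, -0.0117, 0.2497]
tcp_rot: [0.476, 0.523, -0.476, 0.523]
force: [-0.3, 0.0, 0.7]
width: 0.598
```

View pics/w12.png

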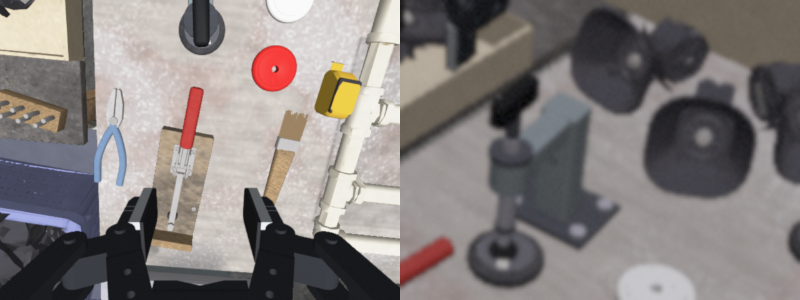

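View pics/d12.png

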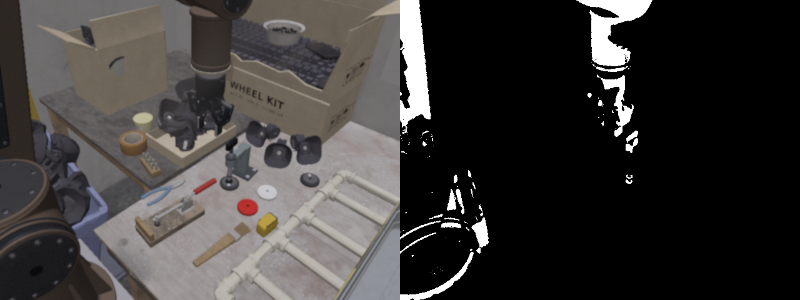

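```bash
python3 - <<'E'
from h import *
im=arm.get_image('scene'); c=cam(im)
for z in (.17,.176,.18,.203): print(z,proj(c,(.627,-.002,z)))
a=cv2.imread('pics/s9.png'); b=cv2.resize(im['image'][200:310,335:445,::-1],(600,600),interpolation=cv2.INTER_CUBIC)
o=cv2.resize(cv2.imread('pics/scene0.png')[200:310,335:445],(600,600),interpolation=cv2.INTER_CUBIC)
cv2.imwrite('pics/cmp.png',cv2.resize(np.hstack([o[:, :420],a[:,:420],b[:,:420]]),(800,380)))
E
```

```text
0.17 [370.4666776 232.8678976]
0.176 [370.6572034  230.43963445]
0.18 [370.7849541  228.81144371]
0.203 [371.53112836 219.30140615]
```

View pics/cmp.png

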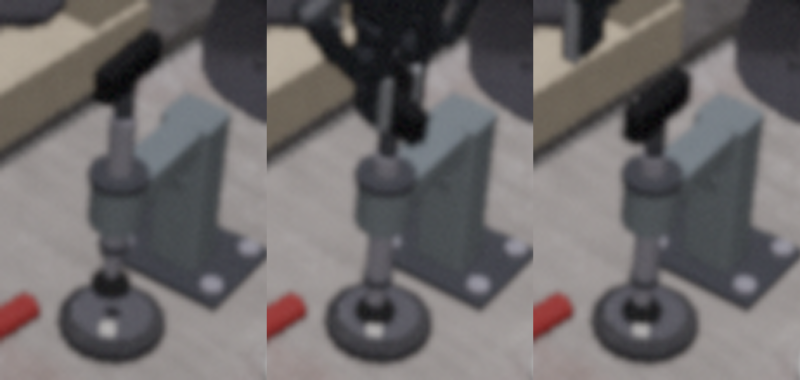

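The left, middle and right panels show before, pressing and after. The foot is on the wheel at the same place as when it was pressing, the white mark on the wheel hasn't moved, and the bar is back along the arm at z≈0.175. I hand it in.

```bash
python3 -c "
from rig import arm
print(arm.finish_job())"
```

```text
the job is handed in; nothing more can be done
None
```

The caster wheel is clamped under the foot, and I handed the job in at about 19 s; the system gives no verdict.

**What I did:** I twisted the handle anticlockwise to its stop, which showed as a torque jump to 0.93 N m after about 1.25 rad. I then slid the rod down about 27 mm until the foot pressed the wheel. Next I twisted the handle back to its locked stop (1.68 N m) while still pressing, and let go.

**Press force:** It is about 11 to 12 N. The wrist read about 11 N, and about 4 mm of spring travel since first touch gives about 12 N. The highest vertical reading was 11.3 N. I did not measure the force again after letting go, but the foot and handle had not visibly moved.

**Last checks:** The handle lies along the arm at z≈0.175, close to the 0.176 expected. The wheel's white mark is where it was. The before/after scene comparison showed changes only at the robot and the clamp, so the tape measure, pliers, bit block and brush are where they were.

**What disagreed:**
- **First grasp:** it missed because the fingertips appeared about 30 mm behind the stated TCP, so the jaws shut just above the bar. Nothing was touched, and I grasped 30 mm lower.
- **Wrist force:** readings of vertical force scattered by about 2 N, and side forces reached about 8 N during the twist.

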